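Make up a wheel kit and a brake kit

ROBOT

A 6-joint arm with a two-finger parallel gripper is mounted at the origin on the work surface. World frame = base frame: x ahead of the robot, y to its left, z up, the work surface at z = 0. Lengths are in m, angles in rad, forces in N, time in s.
With the tool pointing down it reaches from about 0.3 to 0.775 m from the base axis. Payload 14.6 kg.
Tool frame: the origin (TCP) lies at the very end of the fingers, on their centre line; the grasp point (between the pads) lies 19 mm behind it (r.grasp_offset is the distance from the TCP to the grasp point, in m); z points along the fingers, y is the direction in which the jaws open and shut (so a half turn about z gives the same grasp; the last joint's range is limited). The gripper opens to 85 mm and grips with 20 to 120 N. Pads are 22 mm wide; open, the fingers measure 114 mm over their backs; the gripper's body (76 mm by 85 mm) begins 54 mm behind the grasp point. The pads swing forward as they close: fully open they stand 13 mm farther back than shut.
Start: joints at [-1.232, 0.3, 1.521, -0, 1.321, -0.067], TCP at [0.217, -0.505, 0.201] pointing down, gripper open.
Joint ranges: [-3.03, 3.03], [-0.79, 2.21], [0.23, 2.52], [-1.04, 4.18], [0, 3.07], [-2.55, 2.55]. Speed limits (rad/s): [2.22, 2.22, 2.57, 3.14, 3.14, 3.14].

INTERFACE

Orientations are given as a unit quaternion [w, x, y, z].
In Python, from rig import r gives the robot as it stands.
- The arm moves only by the tool move_arm, never from a script. Its argument "steps" is one flat list of numbers, 7 for each row, row after row: the turn, a rotation vector about the tool's x, y, z in degrees, then the shift along the tool's x, y, z in mm, then the gripper's target within -1 to 1 (shut at 1, half-way at 0, fully open at -1). In form: [ax, ay, az, tx, ty, tz, jaw, ax, ay, az, tx, ty, tz, jaw, ...]. A call has 1 to 12 rows; each row is the pose to reach, as a shift and turn from the pose commanded when the call began, along the tool's axes at that moment; what a row does not reach only later rows make up. A row lasts 1/10 s, in which the tool goes at most 50 mm and 8.59 degrees, less where a joint would pass 70% of its speed; a pose out of reach is approached as far as the arm can. A call with a gripper value outside its range is refused whole. The fingers move at their own pace and stop on an object; "force" is the grip in N (left out, the last holds). Time passes only in rows, so rows that repeat a pose let the fingers close. It gives the time, the measured TCP pose, the force and the opening at its end, in the units of the state.
- r.observe(): the state, without advancing time (a new reading comes with each control period).
- r.get_image(name): name is "side" or "top" or "wrist"; returns a dict with "frame" (400x640x3 uint8, red, green, blue), "K" (3x3 intrinsics, pixels), "R" (3x3) and "t" (3): a world point X has camera coordinates R X + t; the wrist camera has in their place "tool_from_camera" (4x4, takes a point from camera to tool coordinates, whose origin is the TCP and whose axes are the flange's). Camera axes: x right, y down, z forward; pixel columns grow to the right and rows downward; lengths in m; the calibration is good to about 2 mm. A picture is of the moment at which its call begins: read the wrist's pose just before it. There is no depth.
- r.sign_off(): hands the job in, once; it reports no verdict.
The state is a dict: "time": time; "q": joint angles; "joint_velocities": joint speeds; "effort": joint torques, N m; "position": TCP position; "orientation": TCP orientation; "wrist_force": force on the tool from outside, world axes, zero at the start; "wrist_torque": the same for the moment, N m; "gripper_width": finger opening in m.
Only numpy, scipy, OpenCV 4.12 (cv2) and the standard library are available. Lean on these libraries where they do the work, as an engineer would, in place of code of your own. Each camera call takes 0.05 s, during which the arm holds its last target. There are 200 camera calls.

TASK

Make up the two service kits from the stock on the bench. Wheel kit, in the blue tray: the large carton with the green band flat on the tray floor, the small carton with the white band squarely on top of it (long sides parallel, centred so that its whole base is supported), and the bright steel nut lying flat on the tray floor beside the cartons. Brake kit, in the red tray: the new brake pad (gold plate) and the brass ring, each lying flat on the tray floor with the pad's grey lining up; leave the rusty worn pad and the black nut where they lie.

Things in the scene. Friction and masses are not known exactly. Their poses are not given: they have to be found in the camera images.
- bearing_carton: Large brown cardboard carton with a green band round its middle, 94 (its x) by 66 (its y) mm, 44 mm high, 200 to 420 g. Stands on the bench. Origin: centre of the underside; x along its length, z up.
- seal_carton: Small brown cardboard carton with a white band round its middle, 54 (its x) by 38 (its y) mm, 30 mm high, 55 to 115 g. Stands on the bench. Origin: centre of the underside; x along its length, z up.
- steel_nut: Bright silver steel hexagonal axle nut lying flat, 40 mm across flats (two flats face its +y and -y), 46 mm across corners (its x), 20 mm high, 24 mm hole, about 90 g. Origin: centre of the underside; z up.
- black_nut: Black hexagonal axle nut lying flat, 40 mm across flats (two flats face its +y and -y), 46 mm across corners (its x), 20 mm high, 24 mm hole, about 90 g. Origin: centre of the underside; z up. Not wanted: stays where it lies.
- new_pad: New brake pad lying flat, lining up: gold backing plate 60 (x) by 40 (y) by 4 mm with an ear at each end (84 mm long over the ears, ears 18 mm wide), and on it a dark grey lining 48 by 40 mm; 14 mm thick in all, about 100 g. Its two straight long sides (facing its +y and -y, 40 mm apart) are the ones to grip. Origin: centre of the underside; x along its length, z up.
- worn_pad: Worn brake pad, rusty brown all over, lying flat: same outline as the new one (60 by 40 mm, 84 mm over the ears) but 8 mm thick. Not wanted: stays where it lies. Origin: centre of the underside; x along its length, z up.
- brass_ring: Yellow brass spacer ring lying flat, outside diameter 56 mm, hole 32 mm, 12 mm high, about 60 g. Origin: centre of the underside; z up.
- blue_tray: Blue plastic tray, open on top, fixed to the bench (it does not slide): outside 190 (its x) by 140 (its y) mm, 20 mm high, walls and floor 4 mm thick, so the inner floor is 182 by 132 mm and lies 4 mm above the bench. Origin: centre of the underside, at bench height. x runs along its length, z up.
- red_tray: Red plastic tray, open on top, fixed to the bench (it does not slide): outside 190 (its x) by 140 (its y) mm, 20 mm high, walls and floor 4 mm thick, so the inner floor is 182 by 132 mm and lies 4 mm above the bench. Origin: centre of the underside, at bench height. x runs along its length, z up.
There are look-alikes about, which are no part of the job. Several things have the shape of the brass_ring; the one meant has the colours described above.

How it is judged:
By the outcome, as a careful person would: the job done as asked, in the order asked, and still so for the second after the job is handed in, with the robot touching nothing.
It also fails if it takes over 128 s, if anything falls off the work surface, if the arm or the gripper's body presses on something with over 40 N, if the wrist force passes 120 N, or if a joint passes its speed limit or range.

## Working session

There is one attempt and no reset: what is moved stays moved. The work goes in short steps, Python scripts to look and compute and a tool call to move; the robot and the scene stay as the last step left them, time stands still between calls to the robot, and variables do not carry over. Pictures are saved under pics/ and viewed, about 12 in all and at most 16, crops included, and the job is handed in when it is done.

Besides the shell and the picture viewer there is one more tool, called after "Call:" as name(argument=value, ...) on one line, values as JSON. move_arm: Moves the arm, as the interface text tells. Its arguments: {"type":"object","properties":{"steps":{"type":"array","items":{"type":"number"}},"force":{"type":"number"}},"required":["steps"]}

```bash
mkdir -p pics && ls && python3 - <<'E'
from rig import r
import cv2,numpy as np
np.set_printoptions(precision=4,suppress=True)
s=r.observe();print(s)
for n in("top","side"):
    im=r.get_image(n);cv2.imwrite(f"pics/{n}0.png",im["frame"][:,:,::-1]);print(n,im["K"],im["R"],im["t"])
print(r.grasp_offset)
E
```

```text
pics
{'time': 0.0, 'q': array([-1.2316,  0.3005,  1.5216,  0.    ,  1.3207, -0.0666]), 'joint_velocities': array([-0.0002, -0.0008,  0.0017, -0.0005, -0.0017, -0.0011]), 'effort': array([ -0.0006, -54.3493, -36.1798,  -0.    ,   0.004 ,  -0.    ]), 'position': array([ 0.217 , -0.5051,  0.2003]), 'orientation': array([-0.0006,  0.9795,  0.2015, -0.0001]), 'wrist_force': array([-0.9038,  0.2352,  0.3776]), 'wrist_torque': array([0.0673, 0.0374, 0.0603]), 'gripper_width': 0.08535338224058073}
top [[362.8439   0.     318.1609]
 [  0.     362.8439 194.083 ]
 [  0.       0.       1.    ]] [[-0.016  -0.9997  0.0207]
 [-0.9815  0.0118 -0.1913]
 [ 0.191  -0.0234 -0.9813]] [-0.003   0.508   0.6783]
side [[436.5817   0.     319.3263]
 [  0.     436.5817 201.5858]
 [  0.       0.       1.    ]] [[-0.8978 -0.4404  0.0051]
 [-0.2493  0.4985 -0.8303]
 [ 0.3632 -0.7467 -0.5573]] [0.4354 0.1458 0.7457]
0.0187
```

View pics/top0.png

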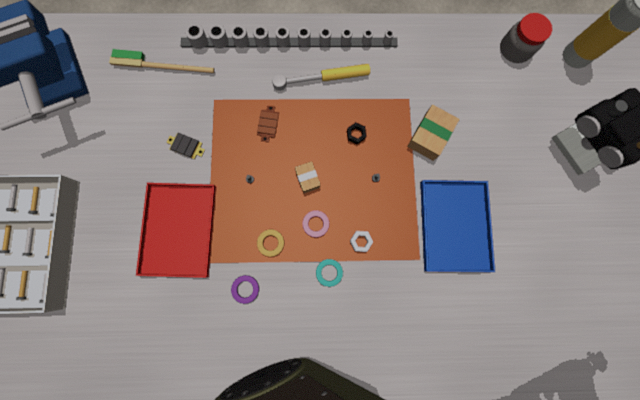

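View pics/side0.png

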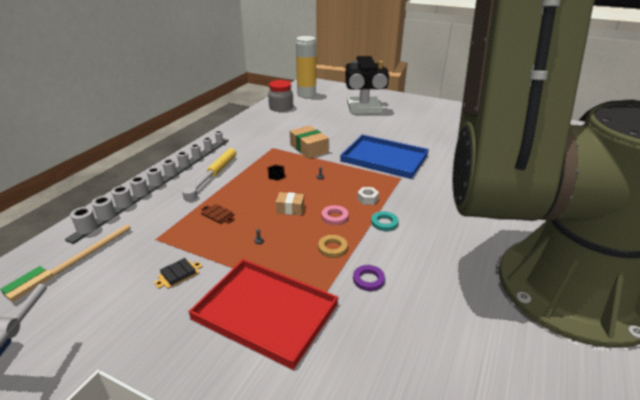

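The top view shows the red tray at about (176,230), blue tray (457,226), large carton (434,132), small carton (307,178) and steel nut (361,241). The new pad is at (186,145), brass ring (270,243), worn pad (268,123) and black nut (356,133). There are pink, purple and teal decoy rings, and two upright screws at (250,179) and (376,177).

```bash
cat > h.py <<'E'
from rig import r
import cv2,numpy as np
from scipy.spatial.transform import Rotation as Ro
np.set_printoptions(precision=4,suppress=True)
def Rt(o): return Ro.from_quat(np.r_[o[1:],o[0]])
def snap(n):
    s=r.observe(); im=r.get_image(n)
    if n=="wrist":
        T=im["tool_from_camera"]; W=Rt(s["orientation"]).as_matrix()
        C=W@T[:3,:3]; p=W@T[:3,3]+s["position"]
    else: C=im["R"].T; p=-C@im["t"]
    return dict(f=im["frame"],K=im["K"],C=C,p=p)
def cast(c,uv,z):
    uv=np.atleast_2d(np.array(uv,float))
    d=np.c_[uv,np.ones(len(uv))]@np.linalg.inv(c["K"]).T@c["C"].T
    return (c["p"]+d*((z-c["p"][2])/d[:,2])[:,None])[:,:2]
def proj(c,X):
    x=(np.atleast_2d(X)-c["p"])@c["C"]@c["K"].T
    return x[:,:2]/x[:,2:]
def hsv(c): return cv2.cvtColor(c["f"],cv2.COLOR_RGB2HSV)
def biggest(m):
    cs,_=cv2.findContours(m.astype(np.uint8),cv2.RETR_EXTERNAL,cv2.CHAIN_APPROX_NONE)
    return max(cs,key=cv2.contourArea)[:,0]
def rect(P): # world pts -> centre, long-axis yaw deg, sizes mm
    (x,y),(w,h),a=cv2.minAreaRect((P*1000).astype(np.float32))
    if w<h: w,h,a=h,w,a+90
    return np.array([x,y]).round(1),round((a+90)%180-90,1),(round(w,1),round(h,1))
def near(m,u,v,R):
    k=np.zeros(m.shape,bool); k[max(0,v-R):v+R,max(0,u-R):u+R]=1
    return m&k
def go(xyz,yaw,rows=1):
    """shift/turn from the present pose to TCP xyz(mm), tool down, jaw axis (tool y) along world yaw deg"""
    s=r.observe(); W=Rt(s["orientation"]); best=None
    for k in(0,180,-180):
        y=np.radians(yaw+k); Y=np.array([np.cos(y),np.sin(y),0]); Z=np.array([0,0,-1.]); X=np.cross(Y,Z)
        rv=(W.inv()*Ro.from_matrix(np.c_[X,Y,Z])).as_rotvec(degrees=True)
        if best is None or np.linalg.norm(rv)<np.linalg.norm(best)-1: best=rv
    t=W.inv().apply(np.array(xyz)/1000-s["position"])*1000
    print("turn",best.round(1),"shift",t.round(1))
def info():
    s=r.observe(); W=Rt(s["orientation"]).as_matrix()
    print("t",round(s["time"],2),"p",(s["position"]*1000).round(1),"q",s["q"].round(2),"yaw(y)",np.degrees(np.arctan2(W[1,1],W[0,1])).round(1),"tilt",W[:2,2].round(4),"F",s["wrist_force"].round(1),"w",round(s["gripper_width"]*1000,1))
E
python3 - <<'E'
from h import *
c=snap("top"); H=hsv(c); h,s,v=[H[:,:,i].astype(int) for i in range(3)]
info()
for n,(u,vv),R,m,z in [("red",(176,230),60,((h<5)|(h>174))&(s>150),.02),("blue",(457,226),60,(h>100)&(h<125)&(s>150),.02),
  ("green",(434,132),30,(h>50)&(h<85)&(s>80),.044)]:
    print(n,rect(cast(c,biggest(near(m,u,vv,R)),z)))
for n,uv,z in [("big",(434,128),.044),("small",(307,176),.03),("nut",(361,241),.02),("pad",(186,145),.014),("ring",(270,243),.012),("worn",(268,123),.008),("blk",(356,133),.02),("s1",(250,179),.01),("s2",(376,177),.01),("pink",(315,224),.012)]:
    print(n,cast(c,uv,z)*1000)
f=c["f"][:,:,::-1]
a=cv2.resize(f[90:290,130:330],None,fx=3,fy=3);cv2.imwrite("pics/a.png",a)
s=snap("wrist");cv2.imwrite("pics/w0.png",s["f"][:,:,::-1]);print(s["K"],r.get_image("wrist")["tool_from_camera"])
E
```

```text
t 0.15 p [ 217.  -505.1  200.5] q [-1.23  0.3   1.52  0.    1.32 -0.07] yaw(y) -66.7 tilt [-0.0003  0.0008] F [-0.6  0.7 -0.4] w 85.3
red (array([445.5, 278. ]), -2.3, (188.4, 143.0))
blue (array([ 445.5, -296. ]), -1.4, (187.2, 141.7))
green (array([ 646.5, -259.4]), 58.7, (66.8, 21.7))
big [[ 647.8569 -256.7237]]
small [[550.1432  12.0048]]
nut [[415.0075 -96.6451]]
pad [[625.2717 270.6179]]
ring [[414.1795  89.342 ]]
worn [[676.3325  96.6033]]
blk [[647.1014 -94.781 ]]
s1 [[549.8535 133.1696]]
s2 [[ 551.2764 -135.5056]]
pink [[451.9487  -3.4234]]
[[311.5571   0.     319.7528]
 [  0.     311.5571 199.934 ]
 [  0.       0.       1.    ]] [[-0.0009 -0.9497 -0.3131  0.0817]
 [ 1.     -0.0008 -0.0004 -0.0002]
 [ 0.0002 -0.3131  0.9497 -0.1738]
 [ 0.      0.      0.      1.    ]]
```

View pics/w0.png

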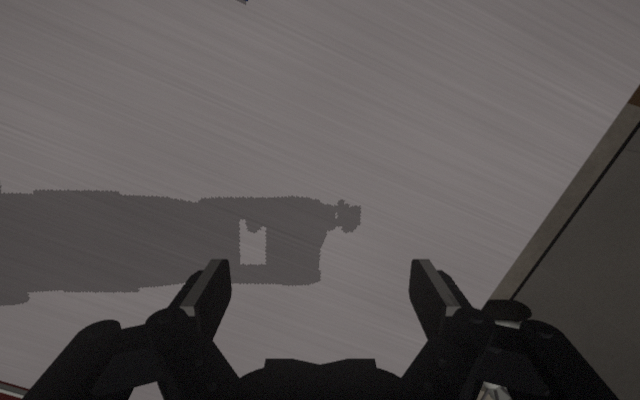

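```bash
python3 - <<'E'
from h import *
# camera sits at tool x+82; hover so that the object is on the camera axis
print("big"); go((640,-230,260),-30)
E
```

```text
big
turn [ -0.   -0.  -36.8] shift [497.2 -86.  -59.3]
```

The wrist view sees the ground beneath the open fingers, with the fingers at the lower edge of the frame, so hovering straight above an object will show it.

```bash
python3 - <<'E'
from h import *
go((647,-258,240),58.7)
E
```

```text
turn [-0.   0.  54.5] shift [492.6 -57.5 -39.3]
```

Call:
move_arm(steps=[0,0,54.5,493,-57,-39,-1,0,0,54.5,493,-57,-39,-1,0,0,54.5,493,-57,-39,-1,0,0,54.5,493,-57,-39,-1,0,0,54.5,493,-57,-39,-1,0,0,54.5,493,-57,-39,-1,0,0,54.5,493,-57,-39,-1,0,0,54.5,493,-57,-39,-1,0,0,54.5,493,-57,-39,-1,0,0,54.5,493,-57,-39,-1,0,0,54.5,493,-57,-39,-1,0,0,54.5,493,-57,-39,-1])

```text
time: 1.45
position: [0.6496, -0.256, 0.2388]
orientation: [-0.0, 0.963, -0.268, -0.0]
wrist_force: [-0.3, -0.3, 0.9]
gripper_width: 0.0854
```

```bash
python3 - <<'E'
from h import *
info()
c=snap("wrist");cv2.imwrite("pics/w1.png",c["f"][:,:,::-1])
E
```

```text
t 1.45 p [ 649.6 -256.   238.8] q [-0.43  0.63  0.96  0.    1.55  1.68] yaw(y) -121.1 tilt [-0.0007  0.0006] F [-0.3 -0.3  0.9] w 85.4
```

View pics/w1.png

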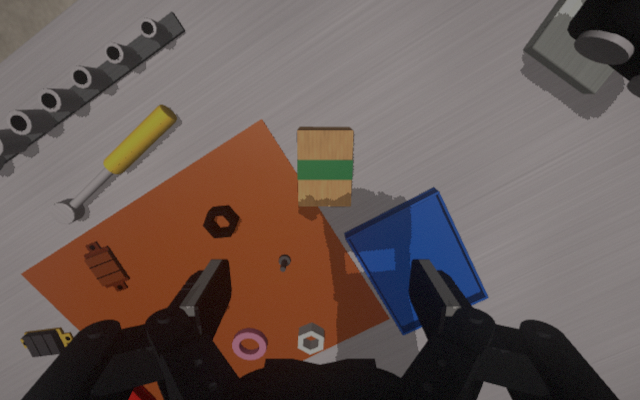

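The carton is right under the gripper: green band at columns 297–352, rows 160–180, and parallel to the jaw axis.

```bash
python3 - <<'E'
from h import *
c=snap("wrist");H=hsv(c).astype(int);h,s,v=H[...,0],H[...,1],H[...,2]
m=near((h>50)&(h<90)&(s>90),325,170,45)
P=cast(c,biggest(m),.044);a=rect(P);print("band",a)
b=near((h>8)&(h<25)&(s>40)&(v>110)|m,325,165,50);P=cast(c,biggest(b),.044);print("top",rect(P))
# trays from this view
t=biggest((h>100)&(h<125)&(s>150));print("blue",rect(cast(c,t,.02)))
go((*a[0],15),a[1])
E
```

```text
band (array([ 645.5, -258.8]), 58.8, (65.6, 22.2))
top (array([ 647.2, -244.6]), -32.2, (105.9, 93.2))
blue (array([ 446.9, -297.6]), -1.6, (189.4, 137.9))
turn [ 0.   0.1 -0. ] shift [ -1.2   1.4 224.2]
```

Call:
move_arm(steps=[0,0,0,-1,1.5,150,-1,0,0,0,-1,1.5,150,-1,0,0,0,-1,1.5,150,-1,0,0,0,-1,1.5,190,-1,0,0,0,-1,1.5,220,-1,0,0,0,-1,1.5,230,-1,0,0,0,-1,1.5,230,-1,0,0,0,-1,1.5,230,1,0,0,0,-1,1.5,230,1,0,0,0,-1,1.5,230,1,0,0,0,-1,1.5,230,1,0,0,0,-1,1.5,230,1], force=50)

```text
time: 2.75
position: [0.648, -0.2602, 0.014]
orientation: [0.001, 0.963, -0.269, 0.003]
wrist_force: [-0.2, -0.7, 17.8]
gripper_width: 0.0125
```

```bash
python3 - <<'E'
from h import *
info()
c=snap("side");f=c["f"][60:260,200:500,::-1];cv2.imwrite("pics/s1.png",cv2.resize(f,None,fx=2,fy=2))
E
```

```text
t 2.75 p [ 648.  -260.2   14. ] q [-0.43  0.81  1.2  -0.    1.13  1.68] yaw(y) -121.2 tilt [ 0.0061 -0.0031] F [-0.2 -0.7 17.8] w 12.5
```

View pics/s1.png

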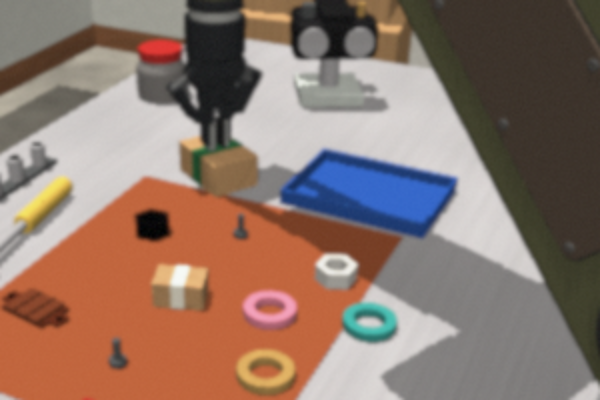

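The side view shows the jaws shut (12.5 mm) on top of the carton at (215,150) in the crop, not around it. Yet the TCP reads z = 14 mm, so the fingertips stop well short of the reported TCP. I'll lift and measure where the tips really are.

Call:
move_arm(steps=[0,0,0,0,0,-30,1,0,0,0,0,0,-100,1,0,0,0,0,0,-150,1,0,0,0,0,0,-150,1,0,0,0,0,0,-150,1])

```text
time: 3.3
position: [0.6473, -0.2596, 0.1652]
orientation: [0.001, 0.963, -0.269, 0.004]
wrist_force: [-0.6, 0.1, -0.2]
gripper_width: 0.0001
```

```bash
python3 - <<'E'
from h import *
info()
c=snap("wrist");d=snap("side")
for k,n in((c,"w"),(d,"s")): print(n,proj(k,np.array([r.observe()["position"]+[0,0,z] for z in(0,.02,.04)])).round(0).tolist())
f=np.vstack([c["f"],cv2.resize(d["f"][60:200,200:424],(640,400))])[:,:,::-1]
cv2.imwrite("pics/w2.png",cv2.resize(f,(480,600)))
E
```

```text
t 3.3 p [ 647.3 -259.6  165.2] q [-0.43  0.66  1.08  0.    1.39  1.68] yaw(y) -121.2 tilt [ 0.007  -0.0032] F [-0.6  0.1 -0.2] w 0.1
w [[322.0, 235.0], [322.0, 250.0], [323.0, 268.0]]
s [[307.0, 90.0], [307.0, 82.0], [307.0, 74.0]]
```

View pics/w2.png

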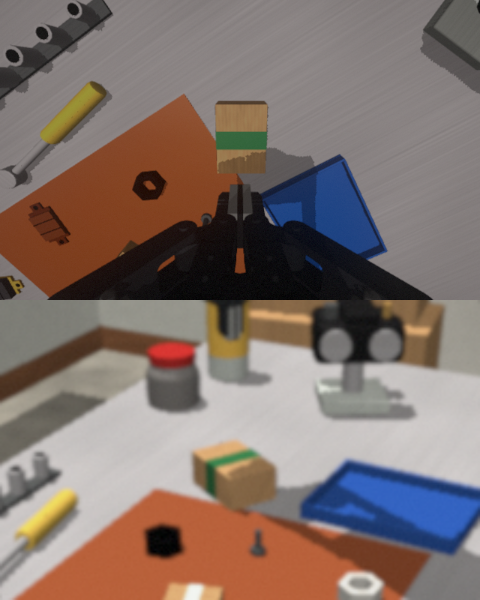

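In both views the shut tips sit about 30 mm above the reported TCP (about 43 mm when open), which fits the contact on the carton top. I'll use that offset from here on and check it by force. First I'll open, settle and re-measure the carton.

Call:
move_arm(steps=[0,0,0,0,0,0,-1,0,0,0,0,0,0,-1,0,0,0,0,0,0,-1,0,0,0,0,0,0,-1,0,0,0,0,0,0,-1,0,0,0,0,0,0,-1])

```text
time: 4.0
position: [0.6459, -0.2591, 0.1598]
orientation: [-0.0, 0.963, -0.269, -0.0]
wrist_force: [-0.4, 0.1, 0.0]
gripper_width: 0.0845
```

```bash
python3 - <<'E'
from h import *
info()
c=snap("wrist");H=hsv(c).astype(int);h,s,v=H[...,0],H[...,1],H[...,2]
m=(h>50)&(h<90)&(s>90)
a=rect(cast(c,biggest(m),.044));print("band",a)
go((*a[0],-28),a[1])
E
```

```text
t 4.0 p [ 645.9 -259.1  159.8] q [-0.43  0.67  1.08 -0.    1.39  1.68] yaw(y) -121.3 tilt [-0.0001  0.    ] F [-0.4  0.1  0. ] w 84.5
band (array([ 645.5, -258.9]), 58.7, (65.8, 22.0))
turn [-0.  0.  0.] shift [ -0.5   0.  187.8]
```

Call:
move_arm(steps=[0,0,0,-0.5,0,45,-1,0,0,0,-0.5,0,90,-1,0,0,0,-0.5,0,130,-1,0,0,0,-0.5,0,150,-1,0,0,0,-0.5,0,165,-1,0,0,0,-0.5,0,175,-1,0,0,0,-0.5,0,185,-1,0,0,0,-0.5,0,185,-1,0,0,0,-0.5,0,185,-1])

```text
time: 4.95
position: [0.6459, -0.259, -0.0243]
orientation: [0.0, 0.963, -0.269, 0.001]
wrist_force: [-0.5, -0.9, -0.4]
gripper_width: 0.0856
```

```bash
python3 - <<'E'
from h import *
info()
c=snap("side");f=c["f"][60:200,240:440,::-1];cv2.imwrite("pics/s2.png",cv2.resize(f,None,fx=3,fy=3))
E
```

```text
t 4.95 p [ 645.9 -259.   -24.3] q [-0.43  0.86  1.21  0.    1.07  1.68] yaw(y) -121.2 tilt [ 0.001  -0.0004] F [-0.5 -0.9 -0.4] w 85.6
```

View pics/s2.png

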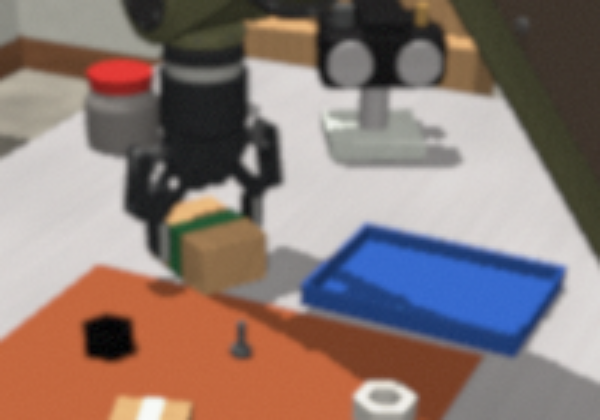

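The fingers now straddle the carton with free space and no force at TCP z = −24, which confirms the offset. I'll close on it and lift.

Call:
move_arm(steps=[0,0,0,0,0,0,1,0,0,0,0,0,0,1,0,0,0,0,0,0,1,0,0,0,0,0,0,1,0,0,0,0,0,0,1,0,0,0,0,0,-20,1,0,0,0,0,0,-60,1,0,0,0,0,0,-90,1,0,0,0,0,0,-90,1,0,0,0,0,0,-90,1], force=50)

```text
time: 6.0
position: [0.6453, -0.2587, 0.0646]
orientation: [-0.0, 0.963, -0.269, -0.0]
wrist_force: [-0.5, -0.1, -3.8]
gripper_width: 0.065
```

```bash
python3 - <<'E'
from h import *
info()
c=snap("top"); H=hsv(c); h,s,v=[H[:,:,i].astype(int) for i in range(3)]
m=near((h>100)&(h<125)&(s>120),457,226,60);b=biggest(m);print(rect(cast(c,b,.02)))
C=np.array([446,-296.8]);th=np.radians(-1.6);ex=np.array([np.cos(th),np.sin(th)])
print(C+35*ex, C-58*ex)
go((*(C+35*ex),80),88.4)
E
```

```text
t 6.0 p [ 645.3 -258.7   64.6] q [-0.43  0.75  1.18  0.    1.22  1.68] yaw(y) -121.2 tilt [-0.0001  0.0001] F [-0.5 -0.1 -3.8] w 65.0Traceback (most recent call last):
  File "<stdin>", line 4, in <module>
  File "h.py", line 23, in biggest
    return max(cs,key=cv2.contourArea)[:,0]
           ~~~^^^^^^^^^^^^^^^^^^^^^^^^
ValueError: max() iterable argument is empty
```

Carton held (65 mm, about 0.39 kg). Next, the tray pose.

```bash
python3 - <<'E'
from h import *
C=np.array([446,-296.8]);th=np.radians(-1.6);ex=np.array([np.cos(th),np.sin(th)])
print(C+35*ex, C-58*ex)
go((*(C+35*ex),64.6),88.4)
E
```

```text
[ 480.9864 -297.7773] [ 388.0226 -295.1805]
turn [ -0.    0.1 -29.6] shift [-119.7  118.6   -1. ]
```

Call:
move_arm(steps=[0,0,-29.6,-119.7,118.6,0,1,0,0,-29.6,-119.7,118.6,0,1,0,0,-29.6,-119.7,118.6,0,1,0,0,-29.6,-119.7,118.6,0,1,0,0,-29.6,-119.7,118.6,0,1,0,0,-29.6,-119.7,118.6,0,1,0,0,-29.6,-119.7,118.6,0,1])

```text
time: 6.75
position: [0.4821, -0.2977, 0.0641]
orientation: [-0.0, 1.0, -0.015, -0.0]
wrist_force: [-0.5, 0.5, -2.3]
gripper_width: 0.0653
```

```bash
python3 - <<'E'
from h import *
info()
c=snap("wrist");cv2.imwrite("pics/w3.png",c["f"][:,:,::-1])
go((481,-297.8,-20),88.4)
E
```

```text
t 6.75 p [ 482.1 -297.7   64.1] q [-0.62  0.48  1.61  0.    1.05  0.98] yaw(y) -91.7 tilt [-0.0007  0.0007] F [-0.5  0.5 -2.3] w 65.3
turn [-0.  0. -0.] shift [-1.1  0.2 84.2]
```

View pics/w3.png

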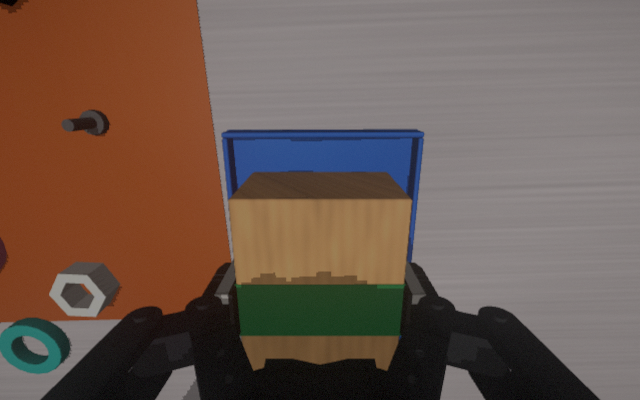

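The carton hangs centred over the tray (tray walls at columns 223 and 423, carton centred at about 321). I'll lower it, release and back off.

Call:
move_arm(steps=[0,0,0,-1,0,45,1,0,0,0,-1,0,70,1,0,0,0,-1,0,80,1,0,0,0,-1,0,84,1,0,0,0,-1,0,84,1,0,0,0,-1,0,84,1,0,0,0,-1,0,84,-1,0,0,0,-1,0,84,-1,0,0,0,-1,0,84,-1,0,0,0,-1,0,84,-1])

```text
time: 7.8
position: [0.4808, -0.2983, -0.0188]
orientation: [0.0, 1.0, -0.014, 0.0]
wrist_force: [-0.3, -0.1, -1.1]
gripper_width: 0.0856
```

```bash
python3 - <<'E'
from h import *
info()
go((550,-40,130),-66.7)
E
```

```text
t 7.8 p [ 480.8 -298.3  -18.8] q [-0.62  0.61  1.64  0.    0.89  0.98] yaw(y) -91.7 tilt [ 0.0005 -0.0004] F [-0.3 -0.1 -1.1] w 85.6
turn [  0.  -0. -25.] shift [  61.8 -260.1 -148.8]
```

Call:
move_arm(steps=[0,0,0,0,0,-45,-1,0,0,0,0,0,-90,-1,0,0,0,0,0,-135,-1,0,0,0,0,0,-180,-1,0,0,0,0,0,-180,-1,0,0,0,0,0,-180,-1])

```text
time: 8.4
position: [0.4809, -0.2983, 0.1617]
orientation: [0.001, 1.0, -0.014, 0.001]
wrist_force: [0.6, 0.8, -1.7]
gripper_width: 0.0854
```

```bash
cat >> h.py <<'E'
def green():
    c=snap("wrist");H=hsv(c).astype(int);h,s,v=H[...,0],H[...,1],H[...,2]
    b=rect(cast(c,biggest((h>50)&(h<85)&(s>90)),.048)); t=rect(cast(c,biggest((h>100)&(h<125)&(s>120)),.02))
    print("band",b,"tray",t); return c
E
python3 - <<'E'
from h import *
info();c=green();cv2.imwrite("pics/w4.png",c["f"][:,:,::-1])
E
```

```text
t 8.4 p [ 480.9 -298.3  161.7] q [-0.62  0.37  1.52 -0.    1.25  0.98] yaw(y) -91.6 tilt [ 0.0016 -0.0011] F [ 0.6  0.8 -1.7] w 85.4
band (array([ 481.2, -297.8]), 88.3, (65.9, 22.9)) tray (array([ 446.8, -297.9]), -1.6, (189.3, 138.8))
```

Call:
move_arm(steps=[0,0,0,60,-312,0,-1,0,0,0,60,-312,0,-1,0,0,0,60,-312,0,-1,0,0,0,60,-312,0,-1,0,0,0,60,-312,0,-1,0,0,0,60,-312,0,-1,0,0,0,60,-312,0,-1,0,0,0,60,-312,0,-1,0,0,0,60,-312,0,-1,0,0,0,60,-312,0,-1])

```text
time: 9.45
position: [0.5492, 0.011, 0.1602]
orientation: [0.0, 1.0, -0.015, -0.001]
wrist_force: [0.3, -1.0, 0.2]
gripper_width: 0.0856
```

```bash
python3 - <<'E'
from h import *
info()
c=snap("wrist");cv2.imwrite("pics/w5.png",c["f"][:,:,::-1])
E
```

```text
t 9.45 p [549.2  11.  160.2] q [-0.05  0.34  1.57 -0.    1.24  1.55] yaw(y) -91.7 tilt [-0.0014 -0.0001] F [ 0.3 -1.   0.2] w 85.6
```

View pics/w5.png

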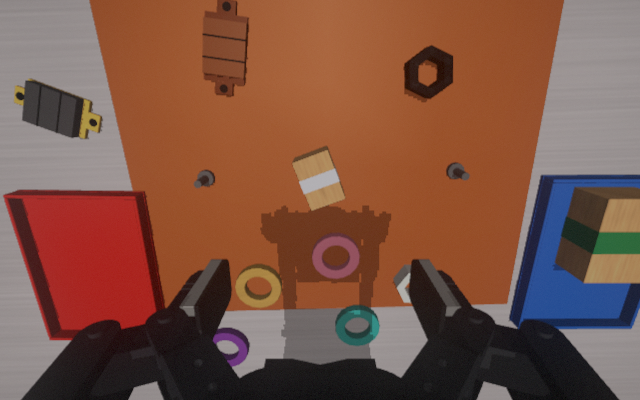

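This overview shows the small carton at (319,180), brass ring (258,286), pink ring (336,257), new pad at upper left (57,108), and the bearing carton lying square in the blue tray.

```bash
python3 - <<'E'
from h import *
c=snap("wrist");H=hsv(c).astype(int);h,s,v=H[...,0],H[...,1],H[...,2]
print(H[182,318],H[165,312],H[200,326],H[210,200],H[285,238])
w=near((s<60)&(v>130),319,182,28);b=rect(cast(c,biggest(w),.03));print("band",b)
m=near((s<135)&(v>100),319,180,40);print("all",rect(cast(c,biggest(m),.03)),m.sum())
R=near((h>15)&(h<28)&(s>100)&(v>70),258,286,32);print("ring",rect(cast(c,biggest(R),.012)))
go((*b[0],-30),b[1])
E
```

```text
[140   4 179] [ 16 120 178] [ 16 122 175] [ 10 183 155] [ 19 151 169]
band (array([550.5,  12.7]), -71.0, (39.1, 14.4))
all (array([550.8,  12.7]), 19.1, (54.4, 40.4)) 1984
ring (array([417.5,  89.9]), -1.8, (58.4, 55.4))
turn [ -0.    0.  -20.7] shift [  1.1  -1.8 190.6]
```

Call:
move_arm(steps=[0,0,-20.7,1,-2,45,-1,0,0,-20.7,1,-2,90,-1,0,0,-20.7,1,-2,130,-1,0,0,-20.7,1,-2,160,-1,0,0,-20.7,1,-2,180,-1,0,0,-20.7,1,-2,188,-1,0,0,-20.7,1,-2,188,-1,0,0,-20.7,1,-2,188,-1])

```text
time: 10.35
position: [0.5513, 0.0137, -0.0261]
orientation: [0.0, 0.986, 0.165, 0.001]
wrist_force: [0.4, 0.3, 0.5]
gripper_width: 0.0856
```

Call:
move_arm(steps=[0,0,0,0,0,0,1,0,0,0,0,0,0,1,0,0,0,0,0,0,1,0,0,0,0,0,0,1,0,0,0,0,0,0,1,0,0,0,0,0,0,1,0,0,0,0,0,-20,1,0,0,0,0,0,-60,1,0,0,0,0,0,-100,1,0,0,0,0,0,-140,1,0,0,0,0,0,-140,1,0,0,0,0,0,-140,1], force=30)

```text
time: 11.55
position: [0.5507, 0.014, 0.1133]
orientation: [0.0, 0.986, 0.166, 0.001]
wrist_force: [-0.1, -1.1, -0.9]
gripper_width: 0.0376
```

```bash
python3 - <<'E'
from h import *
info()
c=snap("wrist");cv2.imwrite("pics/w6.png",c["f"][:,:,::-1])
go((481.2,-298,112),88.4)
E
```

```text
t 11.55 p [550.7  14.  113.3] q [-0.04  0.39  1.62 -0.    1.14  1.2 ] yaw(y) -70.9 tilt [ 0.0012 -0.0001] F [-0.1 -1.1 -0.9] w 37.6
turn [-0.   0.1 20.7] shift [-167.1  272.4    0.2]
```

View pics/w6.png

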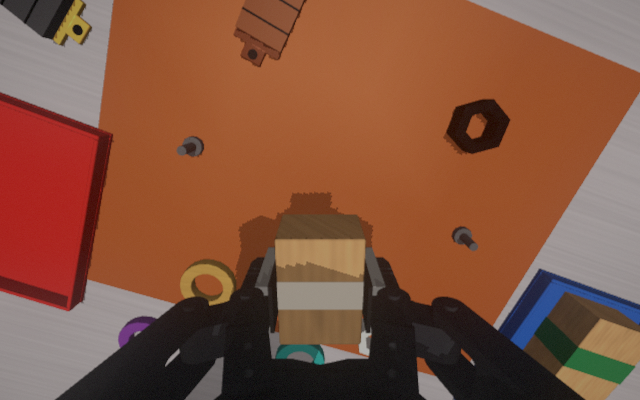

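Carton is held square between the jaws (columns 276–364, white band centred). Moving above the big carton.

Call:
move_arm(steps=[0,0,20.7,-167.1,272.4,0,1,0,0,20.7,-167.1,272.4,0,1,0,0,20.7,-167.1,272.4,0,1,0,0,20.7,-167.1,272.4,0,1,0,0,20.7,-167.1,272.4,0,1,0,0,20.7,-167.1,272.4,0,1,0,0,20.7,-167.1,272.4,0,1,0,0,20.7,-167.1,272.4,0,1,0,0,20.7,-167.1,272.4,0,1,0,0,20.7,-167.1,272.4,0,1])

```text
time: 12.6
position: [0.4817, -0.2968, 0.1121]
orientation: [-0.0, 1.0, -0.014, -0.001]
wrist_force: [0.2, 0.5, -0.7]
gripper_width: 0.0374
```

```bash
python3 - <<'E'
from h import *
info()
go((482,-298,21),88.4)
E
```

```text
t 12.6 p [ 481.7 -296.8  112.1] q [-0.62  0.42  1.57  0.    1.15  0.98] yaw(y) -91.6 tilt [-0.0011  0.001 ] F [ 0.2  0.5 -0.7] w 37.4
turn [-0.1  0.1  0. ] shift [ 0.5  1.2 91.1]
```

Call:
move_arm(steps=[0,0,0,0.5,1.2,45,1,0,0,0,0.5,1.2,75,1,0,0,0,0.5,1.2,86,1,0,0,0,0.5,1.2,91,1,0,0,0,0.5,1.2,91,1,0,0,0,0.5,1.2,91,1,0,0,0,0.5,1.2,91,1])

```text
time: 13.3
position: [0.4827, -0.2995, 0.023]
orientation: [0.001, 1.0, -0.014, 0.001]
wrist_force: [-0.0, -0.4, -0.2]
gripper_width: 0.0377
```

```bash
python3 - <<'E'
from h import *
info()
E
```

```text
t 13.3 p [ 482.7 -299.5   23. ] q [-0.62  0.54  1.62 -0.    0.97  0.98] yaw(y) -91.6 tilt [ 0.0015 -0.0011] F [-0.  -0.4 -0.2] w 37.7
```

Call:
move_arm(steps=[0,0,0,0,0,1,1,0,0,0,0,0,1,1,0,0,0,0,0,1,1,0,0,0,0,0,1,-1,0,0,0,0,0,1,-1,0,0,0,0,0,1,-1,0,0,0,0,0,1,-1,0,0,0,0,0,-30,-1,0,0,0,0,0,-80,-1,0,0,0,0,0,-130,-1,0,0,0,0,0,-140,-1,0,0,0,0,0,-140,-1])

```text
time: 14.5
position: [0.4827, -0.2997, 0.1636]
orientation: [0.001, 1.0, -0.014, 0.001]
wrist_force: [-0.2, 0.5, -0.8]
gripper_width: 0.0855
```

```bash
python3 - <<'E'
from h import *
info()
c=snap("wrist");H=hsv(c).astype(int);h,s,v=H[...,0],H[...,1],H[...,2]
cv2.imwrite("pics/w7.png",c["f"][:,:,::-1])
w=near((s<60)&(v>130),320,190,45)
try: print("white",rect(cast(c,biggest(w),.078)))
except Exception as e: print(e)
go((413,-97,140),88.4)
E
```

```text
t 14.5 p [ 482.7 -299.7  163.6] q [-0.62  0.37  1.52 -0.    1.25  0.98] yaw(y) -91.6 tilt [ 0.0028 -0.0021] F [-0.2  0.5 -0.8] w 85.5
white (array([ 481.1, -298.3]), 88.3, (38.7, 13.8))
turn [ 0.  -0.  -0.1] shift [ -74.8 -200.1   21.5]
```

View pics/w7.png

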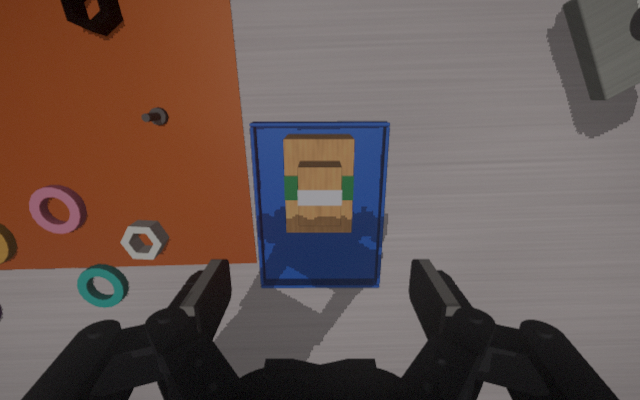

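The stack is true: white band centre (481.1,−298.3) and green band (481.2,−297.8), both at 88.3°. The steel nut shows at (144,240) with the teal ring close by at (101,286).

```bash
python3 - <<'E'
from h import *
c=snap("wrist")
n=cast(c,(144,240),.02)[0]*1000;print(n,cast(c,[(101,286),(57,210)],.012)*1000)
go((n[0],n[1],160),88.4)
E
```

```text
[ 418.4438 -100.7519] [[355.8342 -31.4537]
 [453.8462  -7.1274]]
turn [-0.1  0.1 -0.1] shift [ -68.8 -196.3    0.7]
```

Call:
move_arm(steps=[0,0,0,-69,-196,0,-1,0,0,0,-69,-196,0,-1,0,0,0,-69,-196,0,-1,0,0,0,-69,-196,0,-1,0,0,0,-69,-196,0,-1,0,0,0,-69,-196,0,-1,0,0,0,-69,-196,0,-1,0,0,0,-69,-196,0,-1])

```text
time: 15.4
position: [0.4189, -0.1023, 0.1612]
orientation: [-0.0, 1.0, -0.015, -0.001]
wrist_force: [-0.2, 0.5, 0.1]
gripper_width: 0.0854
```

```bash
python3 - <<'E'
from h import *
info()
c=snap("wrist");H=hsv(c).astype(int);h,s,v=H[...,0],H[...,1],H[...,2]
u0,v0=proj(c,[.418,-.1008,.02])[0].astype(int);print(u0,v0)
for th in(150,180,200):
  m=near((s<60)&(v>th),u0,v0,45);b=biggest(m)
  P=cast(c,b,.02)*1000; ap=cv2.approxPolyDP(P.astype(np.float32)[:,None],5,True)[:,0]
  print(th,m.sum(),rect(P/1000),len(ap));print(ap.round(0).tolist())
f=c["f"][v0-70:v0+70,u0-100:u0+100,::-1];cv2.imwrite("pics/n.png",cv2.resize(f,None,fx=3,fy=3))
E
```

```text
t 15.4 p [ 418.9 -102.3  161.2] q [-0.32  0.07  1.89 -0.    1.18  1.28] yaw(y) -91.7 tilt [-0.0011  0.0003] F [-0.2  0.5  0.1] w 85.4
319 180
150 732 (array([415. , -96.4]), -34.5, (44.1, 39.5)) 6
[[436.0, -88.0], [417.0, -74.0], [397.0, -84.0], [395.0, -106.0], [415.0, -118.0], [433.0, -109.0]]Traceback (most recent call last):
  File "<stdin>", line 6, in <module>
  File "h.py", line 23, in biggest
    return max(cs,key=cv2.contourArea)[:,0]
           ~~~^^^^^^^^^^^^^^^^^^^^^^^^
ValueError: max() iterable argument is empty
```

Nut from its six corners: centre (415.5,−96.5), flats facing 55.5°. I'll take it with the jaw axis on 55.5°, clear of both rings.

```bash
python3 - <<'E'
from h import *
go((415.5,-96.5,-31),55.5)
E
```

```text
turn [ 0.   0.1 32.8] shift [ -3.4  -5.6 192.3]
```

Call:
move_arm(steps=[0,0,32.8,-3.4,-5.6,40,-1,0,0,32.8,-3.4,-5.6,80,-1,0,0,32.8,-3.4,-5.6,110,-1,0,0,32.8,-3.4,-5.6,140,-1,0,0,32.8,-3.4,-5.6,170,-1,0,0,32.8,-3.4,-5.6,185,-1,0,0,32.8,-3.4,-5.6,192,-1,0,0,32.8,-3.4,-5.6,192,-1,0,0,32.8,-3.4,-5.6,192,-1])

```text
time: 16.35
position: [0.416, -0.096, -0.0296]
orientation: [0.0, 0.955, -0.296, 0.0]
wrist_force: [-0.4, -0.6, -0.4]
gripper_width: 0.0854
```

Call:
move_arm(steps=[0,0,0,0,0,0,1,0,0,0,0,0,0,1,0,0,0,0,0,0,1,0,0,0,0,0,0,1,0,0,0,0,0,0,1,0,0,0,0,0,0,1,0,0,0,0,0,0,1], force=40)

```text
time: 17.05
position: [0.4158, -0.0957, -0.0296]
orientation: [0.0, 0.955, -0.296, 0.0]
wrist_force: [-2.3, -0.2, 7.8]
gripper_width: 0.0393
```

Call:
move_arm(steps=[0,0,0,0,0,-20,1,0,0,0,0,0,-60,1,0,0,0,0,0,-100,1,0,0,0,0,0,-100,1,0,0,0,0,0,-100,1])

```text
time: 17.55
position: [0.4157, -0.0957, 0.0703]
orientation: [0.0, 0.955, -0.296, 0.001]
wrist_force: [-0.6, 0.2, -1.5]
gripper_width: 0.039
```

```bash
python3 - <<'E'
from h import *
info()
c=snap("wrist");f=c["f"][170:330,200:440,::-1];cv2.imwrite("pics/w8.png",cv2.resize(f,None,fx=2,fy=2))
C=np.array([446.4,-297.4]);th=np.radians(-1.6);ex=np.array([np.cos(th),np.sin(th)])
go((*(C-55*ex),68),88.4)
E
```

```text
t 17.55 p [415.7 -95.7  70.3] q [-0.31  0.2   1.99 -0.    0.95  1.86] yaw(y) -124.4 tilt [ 0.0016 -0.0005] F [-0.6  0.2 -1.5] w 39.0
turn [ -0.    0.  -32.8] shift [ 93.8 178.7   1.3]
```

View pics/w8.png

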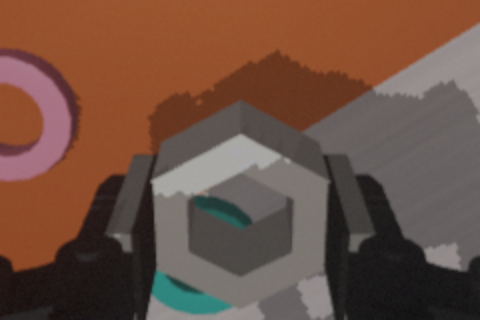

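The nut is gripped on two flats (39 mm). The 7.8 N while closing means the tips just brushed the bench. Next: over the blue tray, then down.

Call:
move_arm(steps=[0,0,-32.8,93.8,178.7,0,1,0,0,-32.8,93.8,178.7,0,1,0,0,-32.8,93.8,178.7,0,1,0,0,-32.8,93.8,178.7,0,1,0,0,-32.8,93.8,178.7,0,1,0,0,-32.8,93.8,178.7,0,1,0,0,-32.8,93.8,178.7,0,1,0,0,-32.8,93.8,178.7,0,1])

```text
time: 18.4
position: [0.3915, -0.295, 0.069]
orientation: [-0.001, 1.0, -0.014, -0.001]
wrist_force: [0.4, 1.0, -1.4]
gripper_width: 0.0391
```

```bash
python3 - <<'E'
from h import *
info()
go((391.4,-296,-25),88.4)
E
```

```text
t 18.4 p [ 391.5 -295.    69. ] q [-0.72  0.33  1.82  0.    1.    0.88] yaw(y) -91.6 tilt [-0.0014  0.0013] F [ 0.4  1.  -1.4] w 39.1
turn [-0.1  0.1 -0. ] shift [ 0.   1.1 93.9]
```

Call:
move_arm(steps=[0,0,0,0,1,45,1,0,0,0,0,1,75,1,0,0,0,0,1,88,1,0,0,0,0,1,94,1,0,0,0,0,1,94,1,0,0,0,0,1,94,1,0,0,0,0,1,94,1])

```text
time: 19.1
position: [0.3923, -0.2975, -0.023]
orientation: [0.001, 1.0, -0.014, 0.001]
wrist_force: [0.7, -0.8, -0.7]
gripper_width: 0.0391
```

Call:
move_arm(steps=[0,0,0,0,0,0,-1,0,0,0,0,0,0,-1,0,0,0,0,0,0,-1,0,0,0,0,0,0,-1,0,0,0,0,0,-40,-1,0,0,0,0,0,-90,-1,0,0,0,0,0,-140,-1,0,0,0,0,0,-185,-1,0,0,0,0,0,-185,-1,0,0,0,0,0,-185,-1])

```text
time: 20.1
position: [0.3919, -0.2971, 0.1614]
orientation: [0.0, 1.0, -0.014, 0.001]
wrist_force: [-1.0, -0.1, 0.2]
gripper_width: 0.0855
```

```bash
python3 - <<'E'
from h import *
info()
c=snap("wrist");cv2.imwrite("pics/w9.png",c["f"][:,:,::-1])
go((620,268,160),88.4)
E
```

```text
t 20.1 p [ 391.9 -297.1  161.4] q [-0.72  0.21  1.73  0.    1.2   0.88] yaw(y) -91.6 tilt [ 0.0012 -0.001 ] F [-1.  -0.1  0.2] w 85.5
turn [-0.   0.  -0.1] shift [ 212.2 -571.1    0.4]
```

View pics/w9.png

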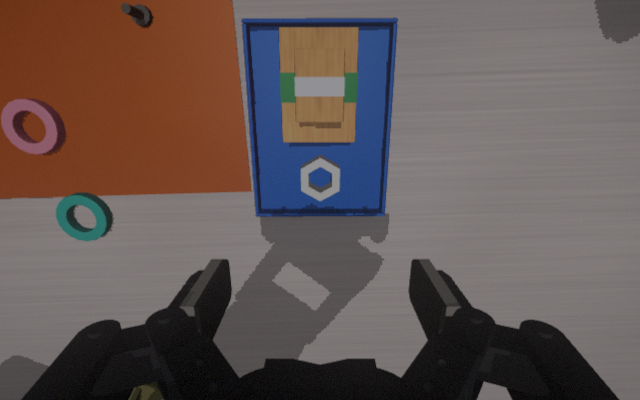

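Wheel kit is complete: the nut lies flat at (320,180), clear of the squarely stacked cartons. Next, the pad.

Call:
move_arm(steps=[0,0,0,212,-571,0,-1,0,0,0,212,-571,0,-1,0,0,0,212,-571,0,-1,0,0,0,212,-571,0,-1,0,0,0,212,-571,0,-1,0,0,0,212,-571,0,-1,0,0,0,212,-571,0,-1,0,0,0,212,-571,0,-1,0,0,0,212,-571,0,-1,0,0,0,212,-571,0,-1,0,0,0,212,-571,0,-1,0,0,0,212,-571,0,-1])

```text
time: 21.35
position: [0.6165, 0.261, 0.1585]
orientation: [0.001, 1.0, -0.014, -0.002]
wrist_force: [1.0, -1.4, 0.5]
gripper_width: 0.0854
```

Call:
move_arm(steps=[0,0,0,0,0,0,-1,0,0,0,0,0,0,-1,0,0,0,0,0,0,-1])

```text
time: 21.65
position: [0.6163, 0.2582, 0.1597]
orientation: [0.0, 1.0, -0.015, -0.001]
wrist_force: [0.3, -0.9, 0.4]
gripper_width: 0.0854
```

```bash
python3 - <<'E'
from h import *
info()
c=snap("wrist");H=hsv(c).astype(int);h,s,v=H[...,0],H[...,1],H[...,2]
cv2.imwrite("pics/w10.png",c["f"][:,:,::-1])
u,vv=proj(c,[.625,.2706,.014])[0].astype(int);print(u,vv)
L=near((v<85)&(s<90),u,vv,60);b=biggest(L);print("lining",rect(cast(c,b,.014)),len(b))
G=near((h>15)&(h<32)&(s>100),u,vv,70)
n,lab,st,ce=cv2.connectedComponentsWithStats(G.astype(np.uint8))
for i in range(1,n):
  if st[i,4]>40: print("ear",cast(c,ce[i],.004)*1000,st[i,4])
R=((h<5)|(h>174))&(s>150);print("red",rect(cast(c,biggest(R),.02)))
E
```

```text
t 21.65 p [616.3 258.2 159.7] q [ 0.34  0.6   1.19 -0.    1.36  1.94] yaw(y) -91.7 tilt [-0.002  -0.0008] F [ 0.3 -0.9  0.4] w 85.4
308 170
lining (array([627.7, 276.2]), 67.1, (47.0, 41.6)) 154
ear [[639.4264 304.9724]] 345
ear [[615.5237 247.6752]] 318
red (array([447.4, 281. ]), -2.4, (202.8, 139.2))
```

View pics/w10.png

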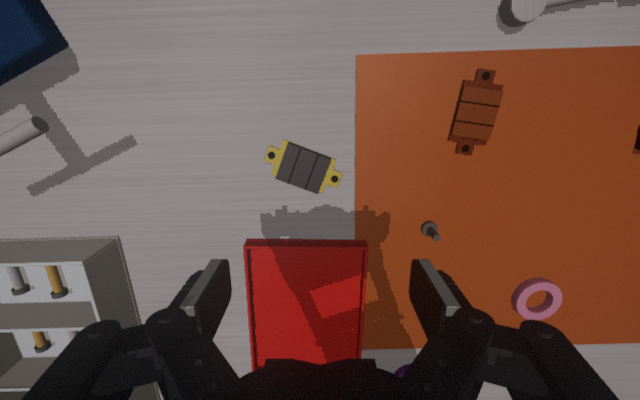

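The new pad lies at (303,167), with centre (627.6,276.2) and long axis at 67°. The red tray is in front of it.

```bash
python3 - <<'E'
from h import *
go((627.6,276.3,-27),-22.7)
E
```

```text
turn [ -0.    0.1 -69. ] shift [ 10.8 -18.8 187.3]
```

Call:
move_arm(steps=[0,0,-69,10.8,-18.8,20,-1,0,0,-69,10.8,-18.8,40,-1,0,0,-69,10.8,-18.8,60,-1,0,0,-69,10.8,-18.8,80,-1,0,0,-69,10.8,-18.8,100,-1,0,0,-69,10.8,-18.8,120,-1,0,0,-69,10.8,-18.8,140,-1,0,0,-69,10.8,-18.8,160,-1,0,0,-69,10.8,-18.8,175,-1,0,0,-69,10.8,-18.8,187,-1,0,0,-69,10.8,-18.8,187,-1,0,0,-69,10.8,-18.8,187,-1])

```text
time: 22.9
position: [0.6284, 0.2776, -0.0255]
orientation: [0.0, 0.833, 0.553, 0.0]
wrist_force: [0.3, -0.1, 1.2]
gripper_width: 0.0854
```

Call:
move_arm(steps=[0,0,0,0,0,0,1,0,0,0,0,0,0,1,0,0,0,0,0,0,1,0,0,0,0,0,0,1,0,0,0,0,0,0,1,0,0,0,0,0,0,1,0,0,0,0,0,0,1], force=40)

```text
time: 23.6
position: [0.6284, 0.2779, -0.0253]
orientation: [0.0, 0.832, 0.554, 0.001]
wrist_force: [-0.6, -0.1, 6.2]
gripper_width: 0.0384
```

Call:
move_arm(steps=[0,0,0,0,0,-20,1,0,0,0,0,0,-60,1,0,0,0,0,0,-100,1,0,0,0,0,0,-100,1,0,0,0,0,0,-100,1])

```text
time: 24.1
position: [0.6281, 0.2777, 0.0743]
orientation: [0.0, 0.832, 0.554, 0.0]
wrist_force: [-0.3, 0.4, -1.1]
gripper_width: 0.0389
```

```bash
python3 - <<'E'
from h import *
info()
C=np.array([446.5,279.5]);th=np.radians(-2.3);ex=np.array([np.cos(th),np.sin(th)])
print(C+40*ex)
go((*(C+40*ex),73),-2.3)
E
```

```text
t 24.1 p [628.1 277.7  74.3] q [0.36 0.72 1.2  0.   1.22 0.76] yaw(y) -22.7 tilt [0.0009 0.0004] F [-0.3  0.4 -1.1] w 38.9
[486.4678 277.8947]
turn [  0.   -0.  -20.4] shift [ -54.4 -130.8    1.2]
```

```bash
python3 - <<'E'
from h import *
go((486.5,277.9,74),-92.3)
E
```

```text
turn [ 0.  -0.1 69.6] shift [ -54.4 -130.8    0.2]
```

Call:
move_arm(steps=[0,0,69.6,-54.4,-130.8,0,1,0,0,69.6,-54.4,-130.8,0,1,0,0,69.6,-54.4,-130.8,0,1,0,0,69.6,-54.4,-130.8,0,1,0,0,69.6,-54.4,-130.8,0,1,0,0,69.6,-54.4,-130.8,0,1,0,0,69.6,-54.4,-130.8,0,1,0,0,69.6,-54.4,-130.8,0,1,0,0,69.6,-54.4,-130.8,0,1,0,0,69.6,-54.4,-130.8,0,1,0,0,69.6,-54.4,-130.8,0,1,0,0,69.6,-54.4,-130.8,0,1])

```text
time: 25.3
position: [0.4863, 0.2778, 0.0736]
orientation: [0.0, 1.0, -0.019, -0.0]
wrist_force: [-0.2, 1.0, -0.9]
gripper_width: 0.0387
```

```bash
python3 - <<'E'
from h import *
info()
c=snap("wrist");H=hsv(c).astype(int);h,s,v=H[...,0],H[...,1],H[...,2]
cv2.imwrite("pics/w11.png",c["f"][:,:,::-1])
R=((h<5)|(h>174))&(s>150)
b=biggest(R)
W=cast(c,b,.02)*1000
print("far x",np.percentile(W[:,0],98)); F=W[(W[:,0]>500)&(W[:,0]<525)];print("walls y",F[:,1].min(),F[:,1].max())
go((486.5,278,-21),-92.3)
E
```

```text
t 25.3 p [486.3 277.8  73.6] q [0.45 0.46 1.62 0.   1.06 2.06] yaw(y) -92.1 tilt [-0.0004 -0.0002] F [-0.2  1.  -0.9] w 38.7
far x 543.8918830210511
walls y 208.35932667306062 348.20680239689375
turn [0.  0.  0.1] shift [ 0.2 -0.2 94.7]
```

The tray walls agree (y 208–348, centre 278; far edge x 544). Lowering and releasing the pad, then rising.

Call:
move_arm(steps=[0,0,0,0,0,45,1,0,0,0,0,0,75,1,0,0,0,0,0,88,1,0,0,0,0,0,94.5,1,0,0,0,0,0,94.5,1,0,0,0,0,0,94.5,1,0,0,0,0,0,94.5,1])

```text
time: 26.05
position: [0.487, 0.2781, -0.0195]
orientation: [-0.0, 1.0, -0.02, 0.001]
wrist_force: [0.9, 0.3, -0.4]
gripper_width: 0.0386
```

Call:
move_arm(steps=[0,0,0,0,0,0,-1,0,0,0,0,0,0,-1,0,0,0,0,0,0,-1,0,0,0,0,0,0,-1,0,0,0,0,0,-40,-1,0,0,0,0,0,-90,-1,0,0,0,0,0,-140,-1,0,0,0,0,0,-180,-1,0,0,0,0,0,-180,-1,0,0,0,0,0,-180,-1])

```text
time: 27.05
position: [0.4865, 0.2779, 0.1598]
orientation: [-0.0, 1.0, -0.02, 0.001]
wrist_force: [-0.5, 0.1, -0.3]
gripper_width: 0.0854
```

```bash
python3 - <<'E'
from h import *
info()
c=snap("wrist");H=hsv(c).astype(int);h,s,v=H[...,0],H[...,1],H[...,2]
cv2.imwrite("pics/w12.png",c["f"][:,:,::-1])
u,vv=proj(c,[.4865,.278,.018])[0].astype(int);print(u,vv)
L=near((v<85)&(s<120),u,vv,60);print("lining",rect(cast(c,biggest(L),.018)))
go((417,90,160),-92.3)
E
```

```text
t 27.05 p [486.5 277.9 159.8] q [ 0.45  0.36  1.54 -0.    1.24  2.06] yaw(y) -92.2 tilt [0.0011 0.0005] F [-0.5  0.1 -0.3] w 85.4
320 179
lining (array([485.5, 278.9]), -1.4, (48.0, 38.5))
turn [0.  0.1 0. ] shift [-61.6 190.2  -1.3]
```

Pad's lining is at (485.5,278.9) and −1.4°, flat in the tray. On to the ring.

Call:
move_arm(steps=[0,0,0,-61.6,190,0,-1,0,0,0,-61.6,190,0,-1,0,0,0,-61.6,190,0,-1,0,0,0,-61.6,190,0,-1,0,0,0,-61.6,190,0,-1,0,0,0,-61.6,190,0,-1,0,0,0,-61.6,190,0,-1,0,0,0,-61.6,190,0,-1])

```text
time: 27.9
position: [0.4174, 0.0913, 0.1588]
orientation: [0.0, 1.0, -0.019, -0.001]
wrist_force: [-0.1, -0.3, -0.3]
gripper_width: 0.0851
```

```bash
python3 - <<'E'
from h import *
info()
c=snap("wrist");H=hsv(c).astype(int);h,s,v=H[...,0],H[...,1],H[...,2]
cv2.imwrite("pics/w13.png",c["f"][:,:,::-1])
u,vv=proj(c,[.417,.09,.012])[0].astype(int)
G=near((h>14)&(h<30)&(s>90)&(v>60),u,vv,50);P=cast(c,biggest(G),.012)
ce,rad=cv2.minEnclosingCircle((P*1000).astype(np.float32));print(rect(P),ce,rad)
for k,(a,b) in dict(purple=((125,160)),pink=((160,178)),teal=((78,98))).items():
  try: print(k,rect(cast(c,biggest((h>a)&(h<b)&(s>50)&(v>60)),.012)))
  except Exception: print(k,None)
go((*ce,-24),-92.3)
E
```

```text
t 27.9 p [417.4  91.3 158.8] q [0.13 0.07 1.9  0.   1.18 1.74] yaw(y) -92.2 tilt [-0.001 -0.   ] F [-0.1 -0.3 -0.3] w 85.1
(array([415.8,  90.1]), -47.3, (54.9, 54.3)) (416.02978515625, 90.24909973144531) 28.11751937866211
purple (array([324.2, 140.1]), 87.8, (54.7, 53.1))
pink (array([453.5,  -3. ]), 87.8, (54.9, 53.5))
teal (array([354.6, -29.3]), -2.2, (55.8, 55.0))
turn [0.  0.1 0.1] shift [ -1.2   1.  182.9]
```

Call:
move_arm(steps=[0,0,0,-1.2,1,45,-1,0,0,0,-1.2,1,90,-1,0,0,0,-1.2,1,130,-1,0,0,0,-1.2,1,160,-1,0,0,0,-1.2,1,178,-1,0,0,0,-1.2,1,189,-1,0,0,0,-1.2,1,189,-1,0,0,0,-1.2,1,189,-1])

```text
time: 28.75
position: [0.4166, 0.0897, -0.0291]
orientation: [-0.0, 1.0, -0.019, 0.0]
wrist_force: [0.7, -0.3, -0.0]
gripper_width: 0.0856
```

Call:
move_arm(steps=[0,0,0,0,0,0,1,0,0,0,0,0,0,1,0,0,0,0,0,0,1,0,0,0,0,0,0,1,0,0,0,0,0,0,1,0,0,0,0,0,0,1], force=30)

```text
time: 29.35
position: [0.4167, 0.0895, -0.0285]
orientation: [-0.0, 1.0, -0.02, 0.001]
wrist_force: [-4.9, -0.4, 13.5]
gripper_width: 0.0542
```

Call:
move_arm(steps=[0,0,0,0,0,-20,1,0,0,0,0,0,-60,1,0,0,0,0,0,-100,1,0,0,0,0,0,-100,1,0,0,0,0,0,-100,1])

```text
time: 29.85
position: [0.4165, 0.0895, 0.0711]
orientation: [-0.0, 1.0, -0.02, 0.001]
wrist_force: [-0.4, -0.4, -1.6]
gripper_width: 0.0541
```

```bash
python3 - <<'E'
from h import *
info()
c=snap("wrist");cv2.imwrite("pics/w14.png",c["f"][:,:,::-1])
C=np.array([446.5,279]);th=np.radians(-2.2);ex=np.array([np.cos(th),np.sin(th)])
p=C-47*ex;print(p)
go((*p,70),-92.3)
E
```

```text
t 29.85 p [416.5  89.5  71.1] q [ 0.13  0.19  1.99 -0.    0.95  1.74] yaw(y) -92.2 tilt [0.0022 0.0003] F [-0.4 -0.4 -1.6] w 54.1
[399.5346 280.8042]
turn [-0.   0.   0.1] shift [ -23.8 -190.6    0.2]
```

Call:
move_arm(steps=[0,0,0,-24,-190.5,0,1,0,0,0,-24,-190.5,0,1,0,0,0,-24,-190.5,0,1,0,0,0,-24,-190.5,0,1,0,0,0,-24,-190.5,0,1,0,0,0,-24,-190.5,0,1,0,0,0,-24,-190.5,0,1,0,0,0,-24,-190.5,0,1])

```text
time: 30.7
position: [0.3997, 0.2796, 0.07]
orientation: [0.0, 1.0, -0.02, -0.0]
wrist_force: [-0.0, -0.9, -0.7]
gripper_width: 0.0537
```

```bash
python3 - <<'E'
from h import *
info()
c=snap("wrist");cv2.imwrite("pics/w15.png",c["f"][:,:,::-1])
go((399.5,280.8,-24.5),-92.3)
E
```

```text
t 30.7 p [399.7 279.6  70. ] q [ 0.54  0.32  1.83 -0.    0.99  2.15] yaw(y) -92.3 tilt [-0.0007 -0.0005] F [-0.  -0.9 -0.7] w 53.7
turn [ 0.  0. -0.] shift [-0.3 -1.1 94.7]
```

View pics/w15.png

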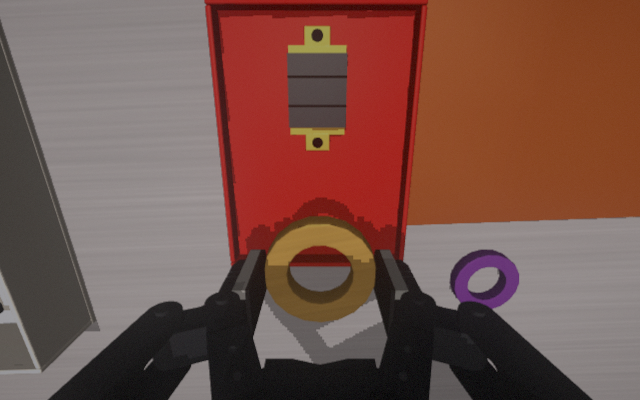

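The ring is held level and the pad lies flat, lining up, ahead of it. Lowering and releasing.

Call:
move_arm(steps=[0,0,0,0,-1,45,1,0,0,0,0,-1,75,1,0,0,0,0,-1,88,1,0,0,0,0,-1,94,1,0,0,0,0,-1,94,1,0,0,0,0,-1,94,1,0,0,0,0,-1,94,1])

```text
time: 31.45
position: [0.4003, 0.282, -0.0226]
orientation: [-0.0, 1.0, -0.02, 0.001]
wrist_force: [-0.4, 0.0, -1.2]
gripper_width: 0.0537
```

Call:
move_arm(steps=[0,0,0,0,0,0,-1,0,0,0,0,0,0,-1,0,0,0,0,0,0,-1,0,0,0,0,0,0,-1,0,0,0,0,0,-40,-1,0,0,0,0,0,-90,-1,0,0,0,0,0,-140,-1,0,0,0,0,0,-180,-1,0,0,0,0,0,-180,-1,0,0,0,0,0,-180,-1])

```text
time: 32.45
position: [0.3998, 0.2818, 0.1567]
orientation: [-0.0, 1.0, -0.02, 0.001]
wrist_force: [0.3, -0.1, -0.6]
gripper_width: 0.0852
```

Call:
move_arm(steps=[0,0,0,0,280,0,-1,0,0,0,0,280,0,-1,0,0,0,0,280,0,-1,0,0,0,0,280,0,-1,0,0,0,0,280,0,-1,0,0,0,0,280,0,-1,0,0,0,0,280,0,-1,0,0,0,0,280,0,-1,0,0,0,0,280,0,-1,0,0,0,0,280,-20,-1])

```text
time: 33.45
position: [0.3875, 0.003, 0.1744]
orientation: [-0.0, 1.0, -0.019, -0.002]
wrist_force: [-1.1, -0.0, -0.6]
gripper_width: 0.0852
```

```bash
python3 - <<'E'
from h import *
info()
c=snap("wrist");d=snap("side");cv2.imwrite("pics/fin.png",np.vstack([cv2.resize(c["f"],(480,300)),cv2.resize(d["f"],(480,300))])[:,:,::-1])
H=hsv(c).astype(int);h,s,v=H[...,0],H[...,1],H[...,2]
u,vv=proj(c,[.3995,.2808,.016])[0].astype(int);print(u,vv)
try:
  G=near((h>14)&(h<30)&(s>90)&(v>60),u,vv,50);print("ring",rect(cast(c,biggest(G),.016)))
except Exception as e: print(e)
E
```

```text
t 33.45 p [387.5   3.  174.4] q [-0.09 -0.04  1.97  0.    1.22  1.52] yaw(y) -92.2 tilt [-0.0049  0.0005] F [-1.1 -0.  -0.6] w 85.2
66 173
ring (array([400.2, 282.1]), -12.2, (55.7, 55.6))
```

View pics/fin.png

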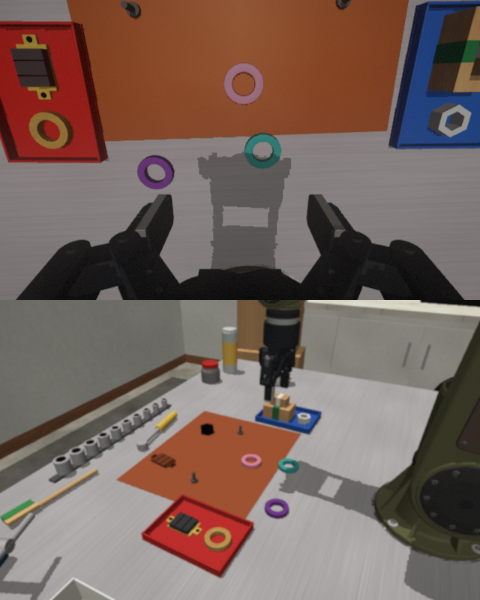

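The last picture shows both kits in place: pad and ring flat in the red tray, stack and nut in the blue tray, and the black nut and worn pad not moved. The gripper is clear of everything, so I'm handing in.

```bash
python3 - <<'E'
from h import *
print(r.sign_off())
E
```

```text
the job is handed in; nothing more can be done
None
```

Both kits are made up and handed in at about 33 s of the 128 s allowed. I packed the wheel kit first and the brake kit second, each in the order you listed.

- **Wheel kit (blue tray):** The large carton is flat on the tray floor at (481, −298) mm. The small carton is on top, within about 0.5 mm of centre and at the same measured angle. The steel nut lies flat beside them at about (392, −297) mm.
- **Brake kit (red tray):** The new pad is flat with its lining up at (486, 279) mm, and the brass ring is flat at (400, 282) mm. The worn pad, black nut and other rings are where they were.

- **Tool-frame disagreement:** The fingertips end about 30 mm short of the reported TCP when shut, and about 43 mm short when open. That is not what the interface text says.
- **First grasp failed:** Because of that offset, my first grasp closed on top of the large carton, reading about 18 N at the wrist. The carton did not move. I corrected for the offset, and every later grasp held.
- **Bench contact:** The tips brushed the bench while closing on the nut, pad and ring, at up to 13.5 N. That is below the 40 N limit.
- **Last check:** The final wrist and side pictures showed both kits as asked, with the gripper clear. None of my final checks failed.

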